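# Pin the stall-sign frame together

### The job

First lift the green-and-brass badge tin off the frame coupling and stand it upright in the empty cardboard tray. Then take the red-headed pin from the wooden block and push it down through the fork and lug until it is fully home, its steel collar flat on the fork, and let go. Leave the blue-headed spare pin in the block.

Things in the scene. Friction and masses are not known exactly. Their poses are not given: they have to be found in the camera images.
- coupling: Fixed: two aluminium 48 mm tubes in line along x, joined by a fork (two level cheeks 64 wide, 85 long) around a steel lug, in wooden cradles (90 wide, at x +-140). Origin on the table straight below the hole axis, z up. Tubes reach x +-200, tops at z 77. Upper cheek's top face z 75. Aligned vertical 18 mm holes: upper cheek z 63-75, lug 45-61, lower cheek 31-43; free below.
- fork_hole (a point): Centre of the hole's mouth in the upper cheek's top face, 75 mm above the table; axes as the coupling. The tin covers it at the start. A spring ball in the lower cheek presses on the pin sideways (about 8 N) over its last 18 mm: if merely dropped in, the pin stops about 10 mm proud and leans a little; a downward push of up to 10 N takes it home and it stays.
- pin: Loose steel pin, red knob, about 120 g. Origin at its lower end's centre, z up. Shank 15 mm diameter, 58 long, lowest 10 tapering to 8; collar 30 diameter, z 58-64; red cylindrical knob 22 diameter, z 64-92, to hold it by. Stands in the block, lower end 8 mm above the table: collar's underside at 66, knob's top at 100; must rise 42 to leave the block.
- pin_seat (a point): Centre of the underside of the red pin's collar, which is to come to rest on the fork's top face; z up along the pin.
- spare: Spare pin with a blue knob, same head and length as the red one but a 12 mm shank. Stands in the other hole of the block; leave it there. Origin at the centre of its lower end.
- block: Fixed wooden block 80 x 140 x 50 mm high with two 17 mm holes 42 mm deep at y = +-35 mm on its own y axis; which pin is in which varies. Origin at the centre of its underside.
- tin: Loose closed round badge tin, 56 mm diameter, 30 mm high, brass sides, green band and lid mark, about 120 g. Origin at the centre of its underside, z up. Stands on the fork's upper cheek, covering the hole.
- tray: Fixed open cardboard tray, empty, 170 (x) x 150 (y) x 35 mm high, walls and floor 5 mm. Origin at the centre of its underside.

How it is judged:
On the way, in this order (a step that is already met when the one before it is completed fails the run):
1. the tin stands upright in the tray, let go (z of tin in the frame of tray between 0 and 0.012 m and x of tin in the frame of tray between -0.07 and 0.07 m and y of tin in the frame of tray between -0.06 and 0.06 m and angle between tin's own z axis and vertical below 0.15 rad and contact force between tin and the fingers below 0.1 N), for 0.2 s.
2. the red pin is fully home in the coupling (horizontal distance between pin_seat and fork_hole below 0.004 m and z of pin_seat in the frame of fork_hole between -0.004 and 0.003 m and angle between the z axis of pin_seat and the z axis of fork_hole, either way round below 0.1 rad), for 0.2 s.
At the end, for the whole second after the job is handed in: The tin stands upright (within 0.15 rad) and still on the tray's floor; the red pin is in the coupling, upright within 0.1 rad, its axis within 4 mm of the hole's, its collar's underside within 3 mm of the fork's top face, and still (all of step 2 and z of tin in the frame of tray between 0 and 0.012 m and x of tin in the frame of tray between -0.07 and 0.07 m and y of tin in the frame of tray between -0.06 and 0.06 m and angle between tin's own z axis and vertical below 0.15 rad and linear speed of each of tin, pin below 0.02 m/s); the robot touches nothing.
It fails at once if the blue-headed spare pin is taken out of the block or moved more than 30 mm (distance of spare from where it was at the start of the episode above 0.03 m).
It also fails if it takes over 72 s, if anything falls off the work surface, if the arm or the gripper's body presses on something with over 40 N, if the wrist force passes 120 N, or if a joint passes its speed limit or range.

### The arm

A 6-joint arm with a two-finger parallel gripper is mounted at the origin on the work surface. World frame = base frame: x ahead of the robot, y to its left, z up, the work surface at z = 0. Lengths are in m, angles in rad, forces in N, time in s.
With the tool pointing down it reaches from about 0.375 to 0.975 m from the base axis. Payload 3.8 kg.
Tool frame: the origin (TCP) lies at the very end of the fingers, on their centre line; the grasp point (between the pads) lies 19 mm behind it; z points along the fingers, y is the line along which they close (so a half turn about z gives the same grasp; the last joint's range is limited). The gripper opens to 85 mm and grips with 20 to 120 N. Pads are 22 mm wide; open, the fingers measure 114 mm over their backs; the gripper's body (76 mm by 85 mm) begins 54 mm behind the grasp point. The pads swing forward as they close: fully open they stand 13 mm farther back than shut.
Start: joints at [-1.252, 0.264, 1.604, -0, 1.274, -0.037], TCP at [0.235, -0.633, 0.231] pointing down, gripper open.
Joint ranges: [-2.63, 2.63], [-0.94, 2.18], [0.31, 2.57], [-1.31, 4.45], [0, 2.66], [-2.55, 2.55]. Speed limits (rad/s): [2.57, 2.57, 3.14, 3.14, 3.14, 3.14].

### API

Orientations are given as a rotation vector (axis times angle).
In Python, from workcell import read_state, read_camera, calibration, finish_job gives the robot as it stands.
- The arm moves only by the tool step_arm, never from a script. Its argument "commands" is a list of rows, each an object of numbers: "fingers": the gripper's target within -1 to 1 (shut at 1, half-way at 0, fully open at -1); "dx", "dy", "dz": the shift along the tool's x, y, z in m; "roll": the turn about the tool's z in degrees. In form: [{"fingers": .., "dx": .., "dy": .., "dz": .., "roll": ..}, ...]. A call has 1 to 8 rows; each row is the pose to reach, as a shift and turn from the pose commanded when the call began, along the tool's axes at that moment; what a row does not reach only later rows make up. A row lasts 1/8 s, in which the tool goes at most 62.5 mm and 10.7 degrees, less where a joint would pass 70% of its speed; a pose out of reach is approached as far as the arm can. A call with a gripper value outside its range is refused whole. The fingers move at their own pace and stop on an object; "squeeze" is the grip in N (left out, the last holds). Time passes only in rows, so rows that repeat a pose let the fingers close. It gives the time, the measured TCP pose, the force, the opening and the grip force at its end, in the units of the state.
- read_state(): the state, without advancing time (a new reading comes with each control period).
- read_camera(name): name is "side" or "top" or "wrist"; returns (picture, depth): 420x560x3 uint8, blue, green, red; 420x560 float32, m along the optical axis (not along the pixel's ray), 0 where there is no reading.
- calibration(name): a dict with "intrinsics" (3x3 intrinsics, pixels), "world_to_cam" (4x4, takes a point from world to camera coordinates). Camera axes: x right, y up, looking along -z (the intrinsics and any distortion apply to the point x, -y, -z); pixel columns grow to the right and rows downward; lengths in m; the calibration is good to about 2 mm. A picture is of the moment at which its call begins: read the wrist's pose just before it. calibration takes no time and is no camera call; for the wrist camera it gives the pose at the moment of the call.
- finish_job(): hands the job in; it is judged then, once.
The state is a dict: "time": time; "q": joint angles; "joint_vel": joint speeds; "joint_torque": joint torques, N m; "tool_pos": TCP position; "tcp_rot": TCP orientation; "wrist_force": force on the tool from outside, world axes, zero at the start; "torque": the same for the moment, N m; "width": opening from 0.0 (shut) to 1.0 (fully open); "grip_force": force on a finger pad.
Only numpy, scipy, OpenCV 4.12 (cv2) and the standard library are available. Lean on these libraries where they do the work, as an engineer would, in place of code of your own. Each camera call takes 0.05 s, during which the arm holds its last target. There are 200 camera calls.

## Working session

There is one attempt and no reset: what is moved stays moved. The work goes in short steps, Python scripts to look and compute and a tool call to move; the robot and the scene stay as the last step left them, time stands still between calls to the robot, and variables do not carry over. Pictures are saved under pics/ and viewed, at most 10 in all, crops included, and the job is handed in when it is done.

Besides the shell and the picture viewer there is one more tool, called after ">>>" as name([rows], argument=value, ...), one row to a line, values as JSON. step_arm: Moves the arm, as the interface text tells. Its arguments: {"type":"object","properties":{"commands":{"type":"array","items":{"type":"object","properties":{"fingers":{"type":"number"},"dx":{"type":"number"},"dy":{"type":"number"},"dz":{"type":"number"},"roll":{"type":"number"}}}},"squeeze":{"type":"number"}},"required":["commands"]}

```bash
mkdir -p pics
cat > h.py <<'E'
import numpy as np, cv2
from workcell import read_state, read_camera, calibration, finish_job
from scipy.spatial.transform import Rotation as R
def look(name):
    c=calibration(name); im,d=read_camera(name); return im,d,np.array(c["intrinsics"]),np.array(c["world_to_cam"]),c
def cloud(d,K,W):
    v,u=np.indices(d.shape); z=d
    p=np.stack([(u-K[0,2])/K[0,0]*z,-(v-K[1,2])/K[1,1]*z,-z],-1)
    Wi=np.linalg.inv(W); return p@Wi[:3,:3].T+Wi[:3,3]
def ray(u,v,K,W,h):
    Wi=np.linalg.inv(W); r=Wi[:3,:3]@np.array([(u-K[0,2])/K[0,0],-(v-K[1,2])/K[1,1],-1]); o=Wi[:3,3]
    return o+r*(h-o[2])/r[2]
E
python3 - <<'E'
from h import *
s=read_state(); print(s)
ims=[]
for n in ("top","side"):
    im,d,K,W,c=look(n); np.savez(n+".npz",im=im,d=d,K=K,W=W); ims.append(im)
    print(n,{k:v for k,v in c.items() if k!="world_to_cam"},np.linalg.inv(W)[:3,3].round(3))
    cv2.imwrite(f"pics/{n}1.png",im)
E
```

```text
{'time': 0.0, 'q': array([-1.25188839e+00,  2.64763585e-01,  1.60538790e+00,  1.32859885e-05,
        1.27371674e+00, -3.69112766e-02]), 'joint_vel': array([ 0.00306396,  0.00034422, -0.00024098,  0.00109143,  0.00123544,
       -0.00105743]), 'joint_torque': array([ 7.97429166e-04, -5.15115845e+01, -3.67314434e+01, -2.51757058e-05,
        1.30135237e-02, -1.25255130e-05]), 'tool_pos': array([ 0.23490377, -0.63201378,  0.22994751]), 'tcp_rot': array([-3.08978694e+00, -5.55570638e-01,  4.82228770e-04]), 'wrist_force': array([ 0.51281236,  0.34872471, -0.32580345]), 'torque': array([ 0.03885668, -0.02277357, -0.00532377]), 'grip_force': 0.0, 'width': 1.0039844414300079}
top {'intrinsics': array([[379.16407294,   0.        , 279.28251147],
       [  0.        , 379.16407294, 208.18673573],
       [  0.        ,   0.        ,   1.        ]])} [ 0.402 -0.061  0.927]
side {'intrinsics': array([[450.96103927,   0.        , 279.02885331],
       [  0.        , 450.96103927, 214.77426308],
       [  0.        ,   0.        ,   1.        ]])} [ 0.345 -0.799  0.563]
```

View pics/top1.png

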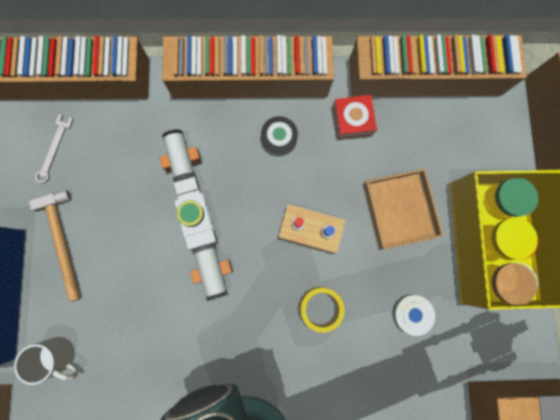

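View pics/side1.png

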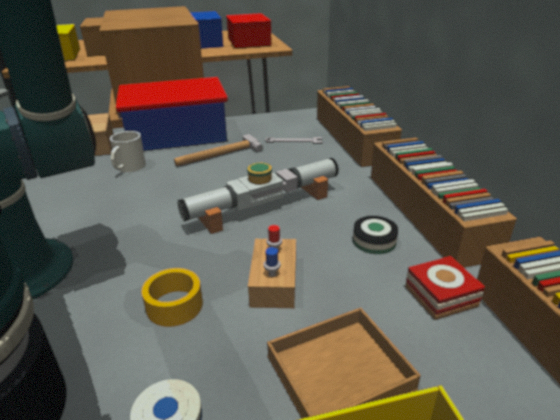

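The top view shows the tin at about (190,212), the red knob at (299,223), the blue knob at (328,231), the tray centred near (402,209), and the coupling running from (175,133) to (216,295). The side view agrees. I'll measure these next.

Run:
```python
from h import *
T=np.load("top.npz"); im,d,K,W=[T[k] for k in("im","d","K","W")]
P=cloud(d,K,W); hsv=cv2.cvtColor(im,cv2.COLOR_BGR2HSV)
v,u=np.indices(d.shape)
def box(a,b,c,e): return (u>=a)&(u<=c)&(v>=b)&(v<=e)
print("table z",P[300:320,120:160,2].mean())
# tin: top by depth
m=box(165,185,220,240)&(P[...,2]>.095)
print("tin cloud",m.sum(),np.median(P[m],0).round(4),P[m].mean(0).round(4)); c,r=cv2.minEnclosingCircle(np.argwhere(m)[:,::-1].astype(np.float32)); print(c,r,ray(*c,K,W,.105))
for n,lo in(("red",box(288,210,311,238)&((hsv[...,0]<8)|(hsv[...,0]>170))&(hsv[...,1]>150)),("blue",box(316,218,342,245)&(abs(hsv[...,0].astype(int)-112)<14)&(hsv[...,1]>130))):
    Q=P[lo]; t=lo&(P[...,2]>.09); q=np.argwhere(t)[:,::-1].mean(0)
    print(n,lo.sum(),t.sum(),Q[:,2].max(),q,P[t].mean(0).round(4),ray(*q,K,W,.1).round(4))
# block top
m=box(270,195,355,260)&(abs(P[...,2]-.05)<.006)
rr=cv2.minAreaRect(P[m][:,:2].astype(np.float32)); print("block",m.sum(),rr)
# tray rim
m=box(355,160,450,255)&(P[...,2]>.025)&(P[...,2]<.045)
rr=cv2.minAreaRect(P[m][:,:2].astype(np.float32)); print("tray",m.sum(),rr)
# coupling tubes + cheek
m=box(155,125,235,300)&(P[...,2]>.06)&(P[...,2]<.09)
rr=cv2.minAreaRect(P[m][:,:2].astype(np.float32)); print("coupl",m.sum(),rr,cv2.fitLine(P[m][:,:2].astype(np.float32),cv2.DIST_HUBER,0,.01,.01).ravel())
s=read_state(); Rm=R.from_rotvec(s["tcp_rot"]).as_matrix(); print(Rm.round(3))
```

```text
table z 0.003542600897009709
tin cloud 562 [0.5182 0.1082 0.1045] [0.516  0.1051 0.1218]
(193.5, 212.5) 32.070335388183594 [0.51933814 0.1005722  0.105     ]
red 45 45 0.10191889562230338 [298.73333333 221.68888889] [ 0.4956 -0.1286  0.0994] [ 0.4955 -0.1286  0.1   ]
blue 44 44 0.10230478748644978 [328.90909091 230.43181818] [ 0.4751 -0.1946  0.0989] [ 0.475  -0.1944  0.1   ]
block 1784 ((0.48520585894584656, -0.16316524147987366), (0.1400919407606125, 0.08027128130197525), 73.24797821044922)
tray 716 ((0.5312552452087402, -0.38947176933288574), (0.1703229546546936, 0.15153801441192627), 10.841753005981445)
coupl 3406 ((0.5256223678588867, 0.10947107523679733), (0.39988264441490173, 0.06454340368509293), 15.9756498336792) [0.96305585 0.26930177 0.5170309  0.104793  ]
[[ 0.937  0.348 -0.001]
 [ 0.348 -0.937  0.002]
 [ 0.    -0.002 -1.   ]]
```

Every measured height and size matches what was given: pin tops at 0.100, tray 170×150, block 140×80, coupling 400×64.5 with its axis at about 16°. I'll move over the tin.

>>> step_arm([
  {"fingers":-1,"dx":0.065,"dy":-0.074,"dz":0,"roll":5},
  {"fingers":-1,"dx":0.13,"dy":-0.148,"dz":0,"roll":5},
  {"fingers":-1,"dx":0.196,"dy":-0.223,"dz":0,"roll":5},
  {"fingers":-1,"dx":0.261,"dy":-0.297,"dz":0,"roll":5},
  {"fingers":-1,"dx":0.327,"dy":-0.372,"dz":0,"roll":5},
  {"fingers":-1,"dx":0.392,"dy":-0.446,"dz":0,"roll":5},
  {"fingers":-1,"dx":0.457,"dy":-0.52,"dz":0,"roll":5},
  {"fingers":-1,"dx":0.523,"dy":-0.595,"dz":0,"roll":5},
])

```text
time: 1.1
tool_pos: [0.4138, -0.1637, 0.2311]
tcp_rot: [3.113, 0.42, 0.0]
wrist_force: [1.1, -1.1, -0.5]
width: 0.996
grip_force: 0.0
```

```bash
cat >> h.py <<'E'
def go(x,y,z,yaw=None):
    "print tool-frame shift to a world target; yaw = wanted direction of tool y (deg, mod 180)"
    s=read_state(); M=R.from_rotvec(s["tcp_rot"]).as_matrix()
    print("t",round(s["time"],2),"pos",s["tool_pos"].round(4),"tilt",np.degrees(np.arccos(-M[2,2])).round(2),"F",s["wrist_force"].round(1),"w",round(float(s["width"]),3))
    print("shift",(M.T@(np.array([x,y,z])-s["tool_pos"])).round(4))
    if yaw is not None:
        a=np.degrees(np.arctan2(M[1,1],M[0,1])); print("yaw",a.round(1),"roll",(-((yaw-a+90)%180-90)).round(1))
E
python3 -c "
from h import *
go(.518,.108,.2,105.6)"
```

```text
t 1.1 pos [ 0.4138 -0.1637  0.2311] tilt 0.02 F [ 1.1 -1.1 -0.5] w 0.996
shift [ 0.1724 -0.2344  0.0311]
yaw -74.6 roll -0.2
```

>>> step_arm([
  {"fingers":-1,"dx":0.17,"dy":-0.234,"dz":0.03},
  {"fingers":-1,"dx":0.17,"dy":-0.234,"dz":0.03},
  {"fingers":-1,"dx":0.17,"dy":-0.234,"dz":0.03},
  {"fingers":-1,"dx":0.17,"dy":-0.234,"dz":0.03},
  {"fingers":-1,"dx":0.17,"dy":-0.234,"dz":0.03},
  {"fingers":-1,"dx":0.17,"dy":-0.234,"dz":0.03},
  {"fingers":-1,"dx":0.17,"dy":-0.234,"dz":0.03},
  {"fingers":-1,"dx":0.17,"dy":-0.234,"dz":0.03},
])

```text
invalid input
```

```bash
python3 -c "
from h import *
go(.518,.108,.078,105.6)
im,d,K,W,c=look('wrist'); np.savez('w1.npz',im=im,d=d,K=K,W=W); cv2.imwrite('pics/w1.png',im)
P=cloud(d,K,W); m=(d>0)&(abs(P[...,2]-.105)<.008)&(np.hypot(P[...,0]-.518,P[...,1]-.108)<.05); print(m.sum(),P[m].mean(0),cv2.minEnclosingCircle(P[m][:,:2].astype(np.float32)))"
```

```text
t 1.1 pos [ 0.4138 -0.1637  0.2311] tilt 0.02 F [ 1.1 -1.1 -0.5] w 0.996
shift [ 0.1724 -0.2344  0.1531]
yaw -74.6 roll -0.2
119 [0.50669768 0.08508259 0.10009445] ((0.5052989721298218, 0.0860452800989151), 0.008392584510147572)
```

View pics/w1.png

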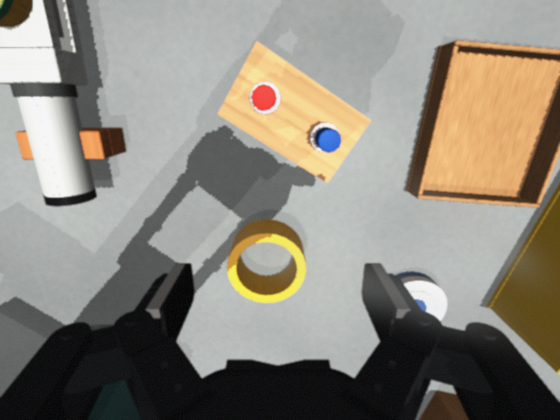

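The wrist view was taken short of the tin because the move was refused. It shows the red pin at (264,97), the blue pin at (326,138) and the coupling's end at top left. I'll repeat the move with every field given.

>>> step_arm([
  {"fingers":-1,"dx":0.17,"dy":-0.234,"dz":0.03,"roll":0},
  {"fingers":-1,"dx":0.17,"dy":-0.234,"dz":0.03,"roll":0},
  {"fingers":-1,"dx":0.17,"dy":-0.234,"dz":0.03,"roll":0},
  {"fingers":-1,"dx":0.17,"dy":-0.234,"dz":0.03,"roll":0},
  {"fingers":-1,"dx":0.17,"dy":-0.234,"dz":0.03,"roll":0},
  {"fingers":-1,"dx":0.17,"dy":-0.234,"dz":0.03,"roll":0},
  {"fingers":-1,"dx":0.17,"dy":-0.234,"dz":0.03,"roll":0},
])

```text
time: 2.02
tool_pos: [0.515, 0.1045, 0.2008]
tcp_rot: [3.113, 0.421, -0.002]
wrist_force: [0.1, -0.3, 0.1]
width: 0.995
grip_force: 0.0
```

```bash
python3 -c "
from h import *
go(.518,.108,.078,105.6)
im,d,K,W,c=look('wrist'); np.savez('w1.npz',im=im,d=d,K=K,W=W); cv2.imwrite('pics/w2.png',im)
P=cloud(d,K,W); m=(d>0)&(abs(P[...,2]-.105)<.006)&(np.hypot(P[...,0]-.518,P[...,1]-.108)<.05); print(m.sum(),P[m].mean(0),cv2.minEnclosingCircle(P[m][:,:2].astype(np.float32)))
m=(d>0)&(abs(P[...,2]-.075)<.003)&(np.hypot(P[...,0]-.518,P[...,1]-.108)<.1);print(m.sum(),np.median(P[m],0),cv2.minAreaRect(P[m][:,:2].astype(np.float32)))"
```

```text
t 2.02 pos [0.515  0.1045 0.2008] tilt 0.09 F [ 0.1 -0.3  0.1] w 0.995
shift [ 0.004  -0.0027  0.1228]
yaw -74.6 roll -0.2
3411 [0.52071993 0.11053873 0.10358505] ((0.5194610953330994, 0.11038864403963089), 0.02864711731672287)
5139 [0.4909996  0.1010039  0.07351227] ((0.5179689526557922, 0.10794353485107422), (0.1997556835412979, 0.06408478319644928), 15.653762817382812)
```

>>> step_arm([
  {"fingers":-1,"dx":0.006,"dy":-0.004,"dz":0.05,"roll":0},
  {"fingers":-1,"dx":0.006,"dy":-0.004,"dz":0.09,"roll":0},
  {"fingers":-1,"dx":0.006,"dy":-0.004,"dz":0.122,"roll":0},
  {"fingers":-1,"dx":0.006,"dy":-0.004,"dz":0.122,"roll":0},
  {"fingers":1,"dx":0.006,"dy":-0.004,"dz":0.122,"roll":0},
  {"fingers":1,"dx":0.006,"dy":-0.004,"dz":0.122,"roll":0},
  {"fingers":1,"dx":0.006,"dy":-0.004,"dz":0.122,"roll":0},
  {"fingers":1,"dx":0.006,"dy":-0.004,"dz":0.122,"roll":0},
], squeeze=40)

```text
time: 3.08
tool_pos: [0.5223, 0.1105, 0.0819]
tcp_rot: [3.113, 0.421, 0.007]
wrist_force: [-0.8, -1.8, 6.6]
width: 0.635
grip_force: 43.4
```

```bash
python3 -c "
from h import *
go(.531,-.389,.2,100.8);print(read_state()['grip_force'])"
```

```text
t 3.08 pos [0.5223 0.1105 0.0819] tilt 0.26 F [-0.8 -1.8  6.6] w 0.635
shift [-0.1237  0.484  -0.1182]
yaw -74.6 roll 4.6
43.36104691028595
```

>>> step_arm([
  {"fingers":1,"dx":0,"dy":0,"dz":-0.03,"roll":0},
  {"fingers":1,"dx":0,"dy":0,"dz":-0.08,"roll":0},
  {"fingers":1,"dx":0,"dy":0,"dz":-0.12,"roll":0},
  {"fingers":1,"dx":-0.015,"dy":0.058,"dz":-0.12,"roll":4.6},
  {"fingers":1,"dx":-0.029,"dy":0.115,"dz":-0.12,"roll":4.6},
  {"fingers":1,"dx":-0.044,"dy":0.173,"dz":-0.12,"roll":4.6},
  {"fingers":1,"dx":-0.059,"dy":0.23,"dz":-0.12,"roll":4.6},
  {"fingers":1,"dx":-0.074,"dy":0.288,"dz":-0.12,"roll":4.6},
])

```text
time: 4.08
tool_pos: [0.5251, -0.1885, 0.1998]
tcp_rot: [3.127, 0.296, 0.001]
wrist_force: [0.7, 0.8, -2.0]
width: 0.642
grip_force: 43.1
```

```bash
python3 -c "
from h import *
go(.531,-.389,.2,100.8);print(read_state()['grip_force'])"
```

```text
t 4.08 pos [ 0.5251 -0.1885  0.1998] tilt 0.06 F [ 0.7  0.8 -2. ] w 0.642
shift [-0.0318  0.198  -0.0002]
yaw -79.2 roll 0.0
43.05466890335083
```

>>> step_arm([
  {"fingers":1,"dx":-0.009,"dy":0.055,"dz":0,"roll":0},
  {"fingers":1,"dx":-0.018,"dy":0.11,"dz":0,"roll":0},
  {"fingers":1,"dx":-0.026,"dy":0.165,"dz":0,"roll":0},
  {"fingers":1,"dx":-0.03,"dy":0.195,"dz":0.03,"roll":0},
  {"fingers":1,"dx":-0.03,"dy":0.195,"dz":0.08,"roll":0},
  {"fingers":1,"dx":-0.03,"dy":0.195,"dz":0.13,"roll":0},
  {"fingers":1,"dx":-0.03,"dy":0.195,"dz":0.165,"roll":0},
  {"fingers":1,"dx":-0.03,"dy":0.195,"dz":0.165,"roll":0},
])

```text
time: 5.08
tool_pos: [0.5293, -0.3816, 0.0303]
tcp_rot: [-3.122, -0.295, 0.01]
wrist_force: [-0.5, -0.2, -1.6]
width: 0.639
grip_force: 43.1
```

```bash
python3 -c "
from h import *
go(.531,-.389,.013,100.8);print(read_state()['grip_force'])"
```

```text
t 5.08 pos [ 0.5293 -0.3816  0.0303] tilt 0.49 F [-0.5 -0.2 -1.6] w 0.639
shift [0.0003 0.0077 0.0172]
yaw -79.2 roll -0.0
43.11289072036743
```

>>> step_arm([
  {"fingers":1,"dx":0,"dy":0.005,"dz":0.01,"roll":0},
  {"fingers":1,"dx":0,"dy":0.005,"dz":0.018,"roll":0},
  {"fingers":1,"dx":0,"dy":0.005,"dz":0.018,"roll":0},
  {"fingers":1,"dx":0,"dy":0.005,"dz":0.018,"roll":0},
])

```text
time: 5.58
tool_pos: [0.5337, -0.3892, 0.0171]
tcp_rot: [3.127, 0.295, 0.001]
wrist_force: [-0.6, -0.4, -1.9]
width: 0.639
grip_force: 43.1
```

>>> step_arm([
  {"fingers":1,"dx":0,"dy":0,"dz":0.004,"roll":0},
  {"fingers":1,"dx":0,"dy":0,"dz":0.004,"roll":0},
  {"fingers":-0.6,"dx":0,"dy":0,"dz":0.004,"roll":0},
  {"fingers":-0.6,"dx":0,"dy":0,"dz":0.004,"roll":0},
  {"fingers":-0.6,"dx":0,"dy":0,"dz":0.004,"roll":0},
  {"fingers":-0.6,"dx":0,"dy":0,"dz":-0.05,"roll":0},
  {"fingers":-0.6,"dx":0,"dy":0,"dz":-0.1,"roll":0},
  {"fingers":-0.6,"dx":0,"dy":0,"dz":-0.15,"roll":0},
])

```text
time: 6.58
tool_pos: [0.5332, -0.3889, 0.1679]
tcp_rot: [3.128, 0.295, 0.0]
wrist_force: [0.9, -0.1, -0.6]
width: 0.804
grip_force: 0.0
```

```bash
python3 -c "
from h import *
go(.4955,-.1286,.18)
im,d,K,W,c=look('top'); cv2.imwrite('pics/top2.png',im); np.savez('top2.npz',im=im,d=d,K=K,W=W)
"
```

```text
t 6.58 pos [ 0.5332 -0.3889  0.1679] tilt 0.01 F [ 0.9 -0.1 -0.6] w 0.804
shift [ 0.0117 -0.2627 -0.0121]
```

View pics/top2.png

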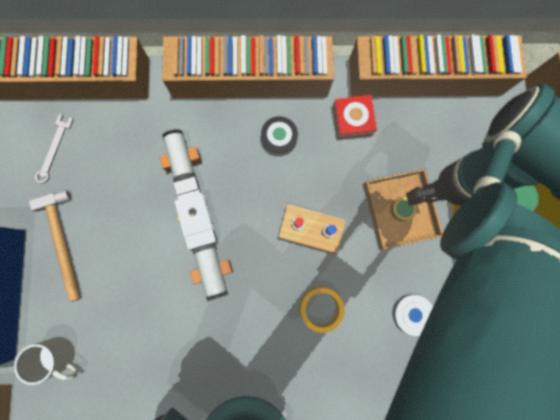

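The tin is in the tray at (402,209), and the bare hole shows at (192,212). Next I'll hover over the red pin, turning the fingers across the block.

>>> step_arm([
  {"fingers":-0.6,"dx":0.002,"dy":-0.044,"dz":-0.03,"roll":-10},
  {"fingers":-0.5,"dx":0.004,"dy":-0.088,"dz":-0.03,"roll":-20},
  {"fingers":-0.3,"dx":0.006,"dy":-0.131,"dz":-0.03,"roll":-30},
  {"fingers":-0.3,"dx":0.008,"dy":-0.175,"dz":-0.03,"roll":-40},
  {"fingers":-0.3,"dx":0.01,"dy":-0.219,"dz":-0.03,"roll":-50},
  {"fingers":-0.3,"dx":0.012,"dy":-0.263,"dz":-0.03,"roll":-60},
  {"fingers":-0.3,"dx":0.012,"dy":-0.263,"dz":-0.03,"roll":-62},
  {"fingers":-0.3,"dx":0.012,"dy":-0.263,"dz":-0.03,"roll":-62},
])

```text
time: 7.62
tool_pos: [0.4961, -0.1286, 0.1965]
tcp_rot: [2.528, 1.863, 0.0]
wrist_force: [0.3, -0.2, 0.9]
width: 0.647
grip_force: 0.0
```

```bash
cat > pin.py <<'E'
from h import *
im,d,K,W,c=look('wrist'); np.savez('w3.npz',im=im,d=d,K=K,W=W); cv2.imwrite('pics/w3.png',im)
hsv=cv2.cvtColor(im,cv2.COLOR_BGR2HSV); P=cloud(d,K,W)
m=((hsv[...,0]<8)|(hsv[...,0]>170))&(hsv[...,1]>140)&(P[...,2]>.094)&(d>0)&(np.hypot(P[...,0]-.4955,P[...,1]+.1286)<.03)
p=P[m]; print(m.sum(),p.mean(0).round(4),cv2.minEnclosingCircle(p[:,:2].astype(np.float32)))
q=np.argwhere(m)[:,::-1].mean(0); print(q,ray(*q,K,W,.1))
go(p[:,0].mean(),p[:,1].mean(),.077,-17)
print(read_state()['q'].round(2))
E
python3 pin.py
```

```text
459 [ 0.496  -0.1279  0.098 ] ((0.49597811698913574, -0.12831492722034454), 0.01071992889046669)
[276.73638344 204.93681917] [ 0.49619124 -0.12716733  0.1       ]
t 7.67 pos [ 0.4962 -0.129   0.1965] tilt 0.05 F [ 0.1 -0.3  0.1] w 0.652
shift [ 0.0011 -0.0006  0.1195]
yaw -17.3 roll -0.3
[-0.3  -0.02  1.99 -0.    1.17 -0.  ]
```

View pics/w3.png

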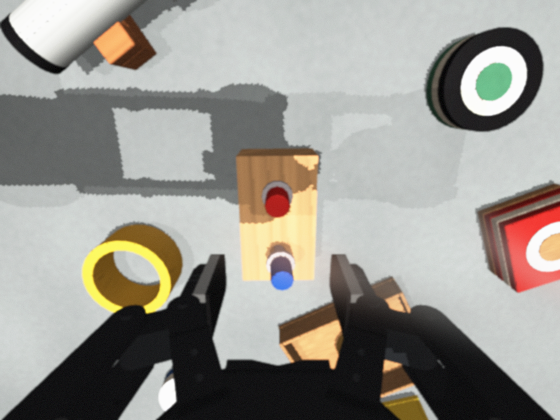

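The wrist view shows the red knob at (277,205) and the blue at (281,280). Both are in line with the fingers, and the red knob's position agrees with the top view within 1 mm. I'll descend and grip.

>>> step_arm([
  {"fingers":-0.3,"dx":0.001,"dy":-0.001,"dz":0.04,"roll":0},
  {"fingers":-0.3,"dx":0.001,"dy":-0.001,"dz":0.08,"roll":0},
  {"fingers":-0.3,"dx":0.001,"dy":-0.001,"dz":0.105,"roll":0},
  {"fingers":-0.3,"dx":0.001,"dy":-0.001,"dz":0.117,"roll":0},
  {"fingers":-0.3,"dx":0.001,"dy":-0.001,"dz":0.117,"roll":0},
  {"fingers":-0.3,"dx":0.001,"dy":-0.001,"dz":0.117,"roll":0},
])

```text
time: 8.43
tool_pos: [0.4964, -0.1278, 0.0805]
tcp_rot: [2.528, 1.862, 0.002]
wrist_force: [-0.5, 0.1, -0.4]
width: 0.647
grip_force: 0.0
```

>>> step_arm([
  {"fingers":-0.3,"dx":0,"dy":0,"dz":0.003,"roll":0},
  {"fingers":1,"dx":0,"dy":0,"dz":0.003,"roll":0},
  {"fingers":1,"dx":0,"dy":0,"dz":0.003,"roll":0},
  {"fingers":1,"dx":0,"dy":0,"dz":0.003,"roll":0},
  {"fingers":1,"dx":0,"dy":0,"dz":0.003,"roll":0},
  {"fingers":1,"dx":0,"dy":0,"dz":0.003,"roll":0},
], squeeze=60)

```text
time: 9.18
tool_pos: [0.4955, -0.1271, 0.0768]
tcp_rot: [2.528, 1.864, 0.001]
wrist_force: [-1.5, 0.8, 4.8]
width: 0.235
grip_force: 58.6
```

Run:
```python
from h import *
T=np.load("top2.npz"); im,d,K,W=[T[k] for k in("im","d","K","W")]
# hole: dark spot on the cheek
g=cv2.cvtColor(im,cv2.COLOR_BGR2GRAY)[203:222,182:204].astype(float); w=np.clip(np.median(g)-30-g,0,None)
v,u=np.indices(g.shape); c=(182+(u*w).sum()/w.sum(),203+(v*w).sum()/w.sum()); print(c,(w>0).sum(),ray(*c,K,W,.075))
go(.5256,.1095,.19,-17)
```

```text
(np.float64(192.05476326297776), np.float64(211.25156873930405)) 62 [0.52653484 0.10973528 0.075     ]
t 9.18 pos [ 0.4955 -0.1271  0.0768] tilt 0.04 F [-1.5  0.8  4.8] w 0.235
shift [ 0.235  -0.0412 -0.1132]
yaw -17.2 roll -0.2
```

>>> step_arm([
  {"fingers":1,"dx":0,"dy":0,"dz":-0.03,"roll":0},
  {"fingers":1,"dx":0,"dy":0,"dz":-0.07,"roll":0},
  {"fingers":1,"dx":0,"dy":0,"dz":-0.1,"roll":0},
  {"fingers":1,"dx":0.05,"dy":-0.01,"dz":-0.1,"roll":0},
  {"fingers":1,"dx":0.1,"dy":-0.02,"dz":-0.1,"roll":0},
  {"fingers":1,"dx":0.15,"dy":-0.03,"dz":-0.1,"roll":0},
  {"fingers":1,"dx":0.19,"dy":-0.041,"dz":-0.1,"roll":0},
  {"fingers":1,"dx":0.19,"dy":-0.041,"dz":-0.1,"roll":0},
])

```text
time: 10.18
tool_pos: [0.5116, 0.0691, 0.1753]
tcp_rot: [-2.524, -1.868, 0.001]
wrist_force: [-0.5, -0.4, -1.7]
width: 0.235
grip_force: 60.3
```

>>> step_arm([
  {"fingers":1,"dx":0,"dy":0,"dz":0,"roll":0},
  {"fingers":1,"dx":0,"dy":0,"dz":0,"roll":0},
])

```text
time: 10.42
tool_pos: [0.512, 0.0655, 0.1759]
tcp_rot: [-2.53, -1.862, 0.001]
wrist_force: [-0.3, 0.3, -1.2]
width: 0.237
grip_force: 60.3
```

```bash
python3 -c "
from h import *
go(.526,.1097,.17,-17)
im,d,K,W,c=look('wrist'); np.savez('w4.npz',im=im,d=d,K=K,W=W); cv2.imwrite('pics/w4.png',im)
Wh=W@np.array([.526,.1097,.075,1]); print('expected px',K[0,0]*Wh[0]/-Wh[2]+K[0,2], K[1,1]*-Wh[1]/-Wh[2]+K[1,2])"
```

```text
t 10.43 pos [0.512  0.0655 0.1759] tilt 0.04 F [-0.3  0.3 -1.2] w 0.237
shift [0.0463 0.0002 0.0059]
yaw -17.3 roll -0.3
expected px 277.61918493086876 150.73153291012076
```

View pics/w4.png

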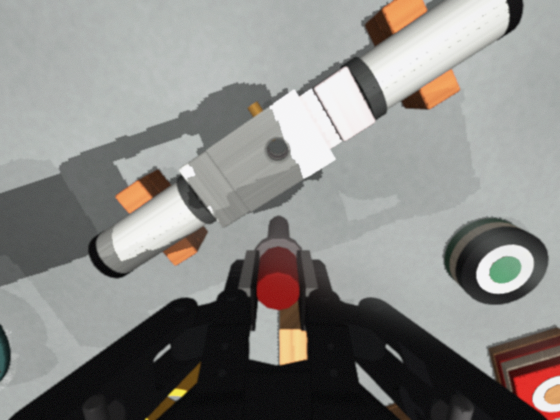

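The hole is clear at (277,149) and the pin's tip is at about (278,222). I'll measure both in this picture.

Run:
```python
from h import *
T=np.load("w4.npz"); im,d,K,W=[T[k] for k in("im","d","K","W")]
g=cv2.cvtColor(im,cv2.COLOR_BGR2GRAY); print(g[130:170:3,277],g[149,255:300:3])
m=np.zeros_like(g); m[130:168,258:298]=(g[130:168,258:298]<100)*255
c=max(cv2.findContours(m,cv2.RETR_EXTERNAL,cv2.CHAIN_APPROX_NONE)[0],key=cv2.contourArea)
e=cv2.fitEllipse(c); print("hole",e, np.array(e[1])/K[0,0]*(-(W@[.526,.11,.075,1])[2]))
h=ray(*e[0],K,W,.075); print(h)
s=read_state(); M=R.from_rotvec(s["tcp_rot"]).as_matrix(); t=s["tool_pos"]
# predicted pin tip centre pixel, on tool axis and half-widths
for dz in(.0,.0588,.0688):
    q=W@np.r_[t+M@[0,0,dz],1]; print(dz,K[0,0]*q[0]/-q[2]+K[0,2],K[1,1]*-q[1]/-q[2]+K[1,2],"mm/px",-q[2]/K[0,0]*1000)
for r in range(212,250,4):
    print(r,g[r,262:296:2])
print("hole in tool",M.T@(h-t))
```

```text
[164 165 153  91  84  86  83  83  90  82 104 155 163 165] [161 169 169 144  87  77  83  85  84  84  83 129 237 246 245]
hole ((276.9223327636719, 149.27281188964844), (20.07484245300293, 20.729337692260742), 160.8594970703125) [0.01626449 0.01679476]
[0.52580981 0.11098933 0.075     ]
0.0 277.2885375684649 265.7929916348302 mm/px 0.5393523796888993
0.0588 277.3882888693035 223.7413098142574 mm/px 0.726695130548199
0.0688 277.4003510578185 218.6563103282661 mm/px 0.7585561425991003
212 [167 166 165 169 171 169 168 169 168 169 170 170 166 169 167 167 167]
216 [165 167 165 167 169 164 133 105  88  99 134 161 169 172 167 168 166]
220 [164 162 163 160 106  67  67  67  68  70  70  70  94 160 170 172 169]
224 [164 160 164 132  68  65  67  71  71  70  72  69  71 116 167 170 167]
228 [163 163 166 107  65  68  73  72  77  74  73  72  69  98 165 165 166]
232 [162 161 160  96  67  71  74  73  79  75  76  74  71  90 158 167 167]
236 [165 168 147  83  73  76  81  79  78  80  79  78  76  84 146 165 168]
240 [100  79  83  96 113 119 120 122 122 123 122 121 116  96  82  83 104]
244 [119 122 121 124 122 123 122 122 123 122 121 123 122 123 123 124 116]
248 [117 118 116  97  83  69  62  61  58  60  65  75  88 108 119 121 119]
hole in tool [ 0.04755094 -0.00044805  0.10101106]
```

>>> step_arm([
  {"fingers":1,"dx":0.025,"dy":-0.001,"dz":0,"roll":0},
  {"fingers":1,"dx":0.048,"dy":-0.001,"dz":0.01,"roll":0},
  {"fingers":1,"dx":0.048,"dy":-0.001,"dz":0.02,"roll":0},
  {"fingers":1,"dx":0.048,"dy":-0.001,"dz":0.02,"roll":0},
  {"fingers":1,"dx":0.048,"dy":-0.001,"dz":0.02,"roll":0},
])

```text
time: 11.1
tool_pos: [0.5253, 0.1117, 0.1562]
tcp_rot: [2.53, 1.863, -0.001]
wrist_force: [0.3, 0.2, -1.1]
width: 0.235
grip_force: 60.3
```

Run:
```python
from h import *
s=read_state(); M=R.from_rotvec(s["tcp_rot"]).as_matrix()
h=np.array([.5258,.1110,.14])-M@[-.001,.0006,0]; print(h); go(*h,-17)
```

```text
[0.52552404 0.11213307 0.13999972]
t 11.1 pos [0.5253 0.1117 0.1562] tilt 0.03 F [ 0.3  0.2 -1.1] w 0.235
shift [0.0004 0.0001 0.0162]
yaw -17.3 roll -0.3
```

>>> step_arm([
  {"fingers":1,"dx":0,"dy":0,"dz":0.008,"roll":0},
  {"fingers":1,"dx":0,"dy":0,"dz":0.015,"roll":0},
  {"fingers":1,"dx":0,"dy":0,"dz":0.02,"roll":0},
  {"fingers":1,"dx":0,"dy":0,"dz":0.025,"roll":0},
  {"fingers":1,"dx":0,"dy":0,"dz":0.025,"roll":0},
])

```text
time: 11.72
tool_pos: [0.5251, 0.1127, 0.1306]
tcp_rot: [-2.528, -1.864, 0.002]
wrist_force: [-0.2, -0.6, -1.0]
width: 0.23
grip_force: 60.3
```

The tip is 13 mm into the hole with no side force. Going on.

>>> step_arm([
  {"fingers":1,"dx":-0.0005,"dy":0,"dz":0.007,"roll":0},
  {"fingers":1,"dx":-0.0005,"dy":0,"dz":0.014,"roll":0},
  {"fingers":1,"dx":-0.0005,"dy":0,"dz":0.02,"roll":0},
  {"fingers":1,"dx":-0.0005,"dy":0,"dz":0.025,"roll":0},
  {"fingers":1,"dx":-0.0005,"dy":0,"dz":0.025,"roll":0},
])

```text
time: 12.35
tool_pos: [0.5249, 0.1121, 0.1056]
tcp_rot: [-2.528, -1.864, 0.002]
wrist_force: [2.1, 0.3, -0.6]
width: 0.238
grip_force: 60.3
```

>>> step_arm([
  {"fingers":1,"dx":0,"dy":0,"dz":0.005,"roll":0},
  {"fingers":1,"dx":0,"dy":0,"dz":0.01,"roll":0},
  {"fingers":1,"dx":0,"dy":0,"dz":0.015,"roll":0},
  {"fingers":1,"dx":0,"dy":0,"dz":0.018,"roll":0},
  {"fingers":1,"dx":0,"dy":0,"dz":0.018,"roll":0},
])

```text
time: 12.98
tool_pos: [0.5255, 0.1118, 0.0878]
tcp_rot: [2.528, 1.864, -0.0]
wrist_force: [3.2, -4.7, -2.1]
width: 0.235
grip_force: 60.2
```

>>> step_arm([
  {"fingers":1,"dx":0,"dy":0,"dz":0.002,"roll":0},
  {"fingers":1,"dx":0,"dy":0,"dz":0.003,"roll":0},
  {"fingers":1,"dx":0,"dy":0,"dz":0.003,"roll":0},
])

```text
time: 13.35
tool_pos: [0.5258, 0.1118, 0.0861]
tcp_rot: [2.528, 1.864, 0.0]
wrist_force: [-0.5, -4.7, 6.5]
width: 0.236
grip_force: 61.3
```

>>> step_arm([
  {"fingers":1,"dx":0,"dy":0,"dz":0.001,"roll":0},
  {"fingers":1,"dx":0,"dy":0,"dz":0.001,"roll":0},
])

```text
time: 13.6
tool_pos: [0.5259, 0.1118, 0.0861]
tcp_rot: [2.528, 1.864, 0.0]
wrist_force: [-2.7, -5.9, 11.6]
width: 0.23
grip_force: 61.9
```

The height no longer changes while the force rises, so the collar is seated. I'll release and lift clear.

>>> step_arm([
  {"fingers":-0.3,"dx":0,"dy":0,"dz":-0.001,"roll":0},
  {"fingers":-0.3,"dx":0,"dy":0,"dz":-0.001,"roll":0},
  {"fingers":-0.3,"dx":0,"dy":0,"dz":-0.001,"roll":0},
  {"fingers":-0.3,"dx":0,"dy":0,"dz":-0.03,"roll":0},
  {"fingers":-0.3,"dx":0,"dy":0,"dz":-0.08,"roll":0},
  {"fingers":-0.3,"dx":0,"dy":0,"dz":-0.12,"roll":0},
  {"fingers":-0.3,"dx":-0.05,"dy":0,"dz":-0.12,"roll":0},
  {"fingers":-0.3,"dx":-0.05,"dy":0,"dz":-0.12,"roll":0},
])

```text
time: 14.6
tool_pos: [0.5099, 0.0629, 0.2046]
tcp_rot: [2.531, 1.861, -0.0]
wrist_force: [-0.1, -0.0, -0.1]
width: 0.649
grip_force: 0.0
```

Run:
```python
from h import *
go(.5258,.111,.2)
im,d,K,W,c=look('wrist'); a=im; P=cloud(d,K,W); hsv=cv2.cvtColor(im,cv2.COLOR_BGR2HSV)
m=((hsv[...,0]<8)|(hsv[...,0]>170))&(hsv[...,1]>140)&(np.hypot(P[...,0]-.5258,P[...,1]-.111)<.03)
z=P[...,2][m]; t=m&(P[...,2]>z.max()-.005); print("knob top (109 exp)",np.median(P[t],0), "cheek", np.median(P[(abs(P[...,2]-.075)<.004)&(np.hypot(P[...,0]-.5258,P[...,1]-.111)<.04)][:,2]))
b,d,K,W,c=look('side'); P=cloud(d,K,W)
cv2.imwrite('pics/end.png',np.hstack([cv2.resize(a[60:300,140:440],(400,320)),cv2.resize(b[130:420,150:440],(320,320))]))
```

```text
t 14.6 pos [0.5099 0.0629 0.2046] tilt 0.02 F [-0.1 -0.  -0.1] w 0.649
shift [0.0506 0.0008 0.0046]
knob top (109 exp) [0.52559004 0.11082223 0.10742659] cheek 0.073321063441812
```

View pics/end.png

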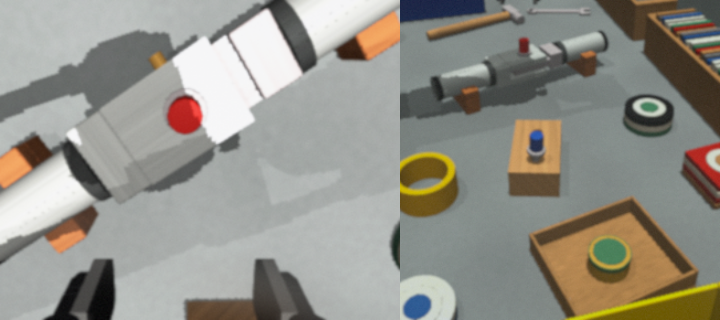

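The red pin is seated upright, with its head at (184,115) in the crop and its knob top 34.1 mm above the cheek (34 expected). The tin stands upright in the tray at (610,252), and the blue pin is still in the block at (537,145). I'll hand it in.

```bash
python3 -c "
from h import *
print(finish_job())"
```

```text
the job is handed in; nothing more can be done
None
```

The job is handed in at about 15 s: the tin stands upright in the tray, the red pin is fully home in the coupling and released, and the blue spare is still in the block; no verdict came back.

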